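# Set a mitre sled's fence to 45 degrees and lock it

## Robot

A 6-joint arm with a two-finger parallel gripper is mounted at the origin on the work surface. World frame = base frame: x ahead of the robot, y to its left, z up, the work surface at z = 0. Lengths are in m, angles in rad, forces in N, time in s.
With the tool pointing down it reaches from about 0.35 to 0.975 m from the base axis. Payload 4.9 kg.
Tool frame: the origin (TCP) lies midway between the tips of the shut fingers; the grasp point (between the pads) lies 19 mm behind it; z points along the fingers, y is the direction in which the jaws open and shut (so a half turn about z gives the same grasp; the last joint's range is limited). The gripper opens to 85 mm and grips with 20 to 120 N. Pads are 22 mm wide; open, the fingers measure 114 mm over their backs; the gripper's body (76 mm by 85 mm) begins 54 mm behind the grasp point. The pads swing forward as they close: fully open they stand 13 mm farther back than shut.
Start: joints at [-1.422, 0.053, 1.613, -0, 1.476, -0.119], TCP at [0.165, -0.603, 0.231] pointing down, gripper open.
Joint ranges: [-3.01, 3.01], [-1.01, 2.22], [0.06, 2.58], [-1.02, 4.17], [0.09, 2.62], [-3.14, 3.14]. Speed limits (rad/s): [2.57, 2.57, 3.14, 3.14, 3.14, 3.14].

## Interface

Orientations are given as a rotation vector (axis times angle).
In Python, from station import ctrl gives the robot as it stands.
- The arm moves only by the tool apply_moves, never from a script. Its argument "rows" is a list of rows, each a list of 6 numbers: the shift along the tool's x, y, z in cm, then the turn, a rotation vector about the tool's x, y, z in units of 5 degrees (1.0 is 5 degrees). In form: [[x, y, z, rx, ry, rz], ...]. A call has 1 to 20 rows; each row is the pose to reach, as a shift and turn from the pose measured when the call began, along the tool's axes at that moment; what a row does not reach only later rows make up. A row lasts 1/10 s, in which the tool goes at most 50 mm and 8.59 degrees, less where a joint would pass 70% of its speed; a pose out of reach is approached as far as the arm can. A call with a gripper value outside its range is refused whole. "grip" is the closure, from 0 (fully open) to 1 (shut), set as the call begins (left out, the last holds). The fingers move at their own pace and stop on an object; "squeeze" is the grip in N (left out, the last holds). Time passes only in rows, so rows that repeat a pose let the fingers close. It gives the time, the measured TCP pose, the force and the opening at its end, in the units of the state.
- ctrl.get_obs(): the state, without advancing time (a new reading comes with each control period).
- ctrl.get_image(name): name is "scene" or "top" or "wrist"; returns a dict with "color" (400x640x3 uint8, blue, green, red), "mtx" (3x3 intrinsics, pixels), "D" ([k1, k2, p1, p2, k3] as OpenCV has them; the pictures are not rectified), "rvec" (rotation vector, rad) and "tvec" (3), from world to camera coordinates, as OpenCV has them. Camera axes: x right, y down, z forward; pixel columns grow to the right and rows downward; lengths in m; the calibration is good to about 2 mm. A picture is of the moment at which its call begins. There is no depth.
- ctrl.finish_job(): hands the job in, once; it reports no verdict.
The state is a dict: "t": time; "q": joint angles; "dq": joint speeds; "effort": joint torques, N m; "tool_pos": TCP position; "tool_rot": TCP orientation; "contact_force": force on the tool from outside, world axes, zero at the start; "wrist_torque": the same for the moment, N m; "opening": finger opening in m.
Only numpy, scipy, OpenCV 4.12 (cv2) and the standard library are available. Lean on these libraries where they do the work, as an engineer would, in place of code of your own. Each camera call takes 0.05 s, during which the arm holds its last target.

## Task

Set the mitre sled up for a 45-degree cut without gripping anything: with a fingertip, push the aluminium fence round on its pivot until its pointer stands on the red 45-degree line of the scale. Then push the orange clamping lever clockwise with a finger, all the way until it is tight, and come away leaving the fence on the line. Do not lift or shift the offcut, the hinge, the tape measure or the glue bottle.

Things in the scene. Friction and masses are not known exactly. Their poses are not given: they have to be found in the camera images.
- sled: Mitre sled: birch-ply board, 400 mm (its x) by 460 mm (its y), firmly in place on the bench; origin on the bench under its centre, top 18 mm up; x to the far edge (where a wooden stiffener 22 mm wide stands 30 mm high), y left, z up. Dark saw kerf along x near the left edge. Aluminium scale band 332 to 372 mm from the pivot: black ticks every 5 degrees, red line at 45.
- pivot (a point): The vertical axis on which both the fence and the clamping lever turn, at the height of the sled's top surface; it lies at x = -130 mm, y = +160 mm in the sled's frame, and its axes are the sled's.
- fence (a joint): Fence angle, rad: 0 = pointing from the pivot along the sled's -y (right); grows as the free end swings away to the sled's +x (anticlockwise from above); 0.785 = pointer on the red 45 line; end stop 0.94. Starts at 0.05 to 0.35. Turns stiffly (about 0.8 N m: 3 to 4 N at 240 mm), stays where left.
- fence_pointer (a point): Tip of the red pointer at the fence's free end, on its centre line, 352 mm from the pivot, 3.5 mm above the sled's top; y to the pivot, z up. The fence is an aluminium bar centred on a line through the pivot, 22 mm thick, 330 mm long from the pivot, 2 to 47 mm above the sled's top; robot side bare, a 12 mm wooden face all along the far side. Pivot block: radius 20 mm.
- mark45 (a point): Point on the red 45-degree line of the scale, 352 mm from the pivot: the pointer's tip stands over it when the fence is at 45 degrees.
- lock (a joint): Angle of the orange clamping lever, rad: 0 = loose, pointing from the pivot along the sled's +y (left); grows clockwise seen from above, towards the sled's +x; tight at its end stop, 1.4. Starts at 0 to 0.3. It does not turn with the fence, takes about 0.12 N m (2 to 3 N near its end) all the way and stays where left.
- lock_tip (a point): Centre of the 17 mm ball at the lever's end, 68 mm from the pivot axis, 86.5 mm above the sled's top; y outwards along the lever, z up. The lever stands on the pivot, above the fence: a black hub of radius 14 mm, top 83 mm above the sled's top, and an orange arm 13 mm thick that rises outwards, its centre line 78 mm above the sled's top at 30 mm from the axis, 86 mm at 66 mm.
- offcut: Bystander: dark hardwood offcut, 70 x 45 x 32 mm, lying loose on the far left of the sled; origin at the centre of its underside.
- hinge: Bystander: steel concealed cabinet hinge, about 85 x 56 mm and 22 mm high, lying loose on the far right of the sled; origin under the centre of its round cup (35 mm across), arm along its x.
- tape: Bystander: yellow and black tape measure, 72 x 40 mm, 64 mm high, standing loose on the bench to the right of the sled; origin at the centre of its underside.
- glue: Bystander: glue bottle, 60 mm across, 170 mm tall, standing loose on the bench to the left of the sled; origin at the centre of its underside.

How it is judged:
By the outcome, as a careful person would: the job done as asked, in the order asked, and still so for the second after the job is handed in, with the robot touching nothing.
It also fails if it takes over 58 s, if anything falls off the work surface, if the arm or the gripper's body presses on something with over 40 N, if the wrist force passes 120 N, or if a joint passes its speed limit or range.

## Working session

There is one attempt and no reset: what is moved stays moved. The work goes in short steps, Python scripts to look and compute and a tool call to move; the robot and the scene stay as the last step left them, time stands still between calls to the robot, and variables do not carry over. Pictures are saved under pics/ and viewed, and the job is handed in when it is done.

Besides the shell and the picture viewer there is one more tool, called after "Call:" as name(argument=value, ...) on one line, values as JSON. apply_moves: Moves the arm, as the interface text tells. Its arguments: {"type":"object","properties":{"rows":{"type":"array","items":{"type":"array","items":{"type":"number"}}},"grip":{"type":"number"},"squeeze":{"type":"number"}},"required":["rows"]}

```bash
ls; mkdir -p pics; python3 - <<'E'
from station import ctrl
import cv2
o=ctrl.get_obs()
for k,v in o.items(): print(k,v)
for n in ["scene","top","wrist"]:
    im=ctrl.get_image(n); cv2.imwrite(f"pics/{n}0.png",im["color"]); print(n,im["mtx"].tolist(),im["D"],im["rvec"],im["tvec"])
E
```

```text
pics
t 0.0
q [-1.42198425e+00  5.33579330e-02  1.61429927e+00  1.23097739e-05
  1.47598346e+00 -1.18978540e-01]
dq [ 4.29375824e-04 -4.33729839e-04 -4.66305770e-04  9.84445572e-04
  8.59957924e-05 -2.62604780e-03]
effort [-1.23178768e-03 -3.93682408e+01 -3.70177674e+01 -1.82450035e-04
  6.93979149e-03  2.84796340e-05]
tool_pos [ 0.16529994 -0.60210124  0.23005919]
tool_rot [-3.11144414e+00 -4.19113541e-01  2.87217059e-05]
contact_force [-0.39709038  0.68013693 -0.17295982]
wrist_torque [-0.0451372   0.03598138 -0.00210015]
opening 0.08546128139320856
scene [[376.22023002964335, 0.0, 321.87827039004065], [0.0, 376.22023002964335, 195.33165132772115], [0.0, 0.0, 1.0]] [-0.02413333  0.          0.          0.          0.        ] [ 0.8623838   2.72321669 -0.80173788] [ 0.52608245 -0.25231356  1.50598604]
top [[427.64050906633696, 0.0, 319.0652979847318], [0.0, 427.64050906633696, 195.50520297959767], [0.0, 0.0, 1.0]] [-0.09168283  0.          0.          0.          0.        ] [ 2.16108755 -2.16858635  0.13552444] [0.00143086 0.66390022 1.26155839]
wrist [[283.81908167617314, 0.0, 321.91666352008326], [0.0, 283.81908167617314, 199.27469456824477], [0.0, 0.0, 1.0]] [-0.0175859  0.         0.         0.         0.       ] [-2.3190524   1.76777442  0.24479457] [-0.62352533 -0.03533858  0.37912673]
```

View pics/top0.png

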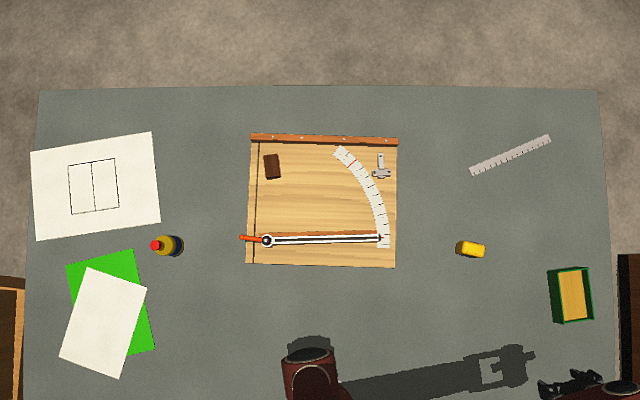

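View pics/scene0.png

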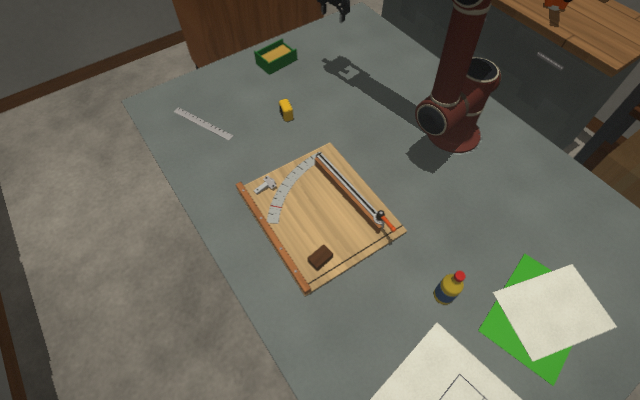

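View pics/wrist0.png

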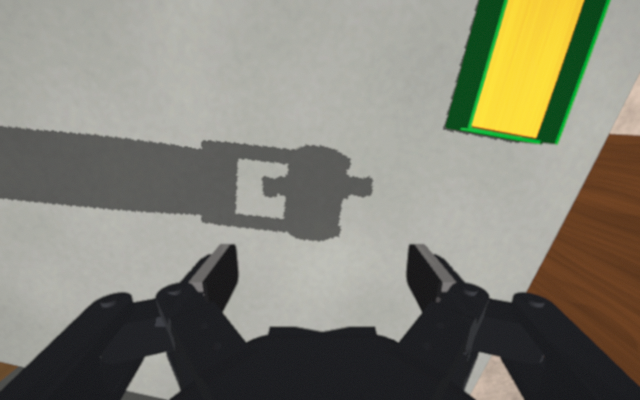

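The top view shows the sled around (248–397, 134–268), with the pivot near (267,240), pointer near (380,239) and red line near (349,162). I'll zoom in for accurate pixel positions.

```bash
python3 - <<'E'
import cv2
a=cv2.imread("pics/top0.png")
cv2.imwrite("pics/topz.png",cv2.resize(a[125:275,235:410],None,fx=4,fy=4,interpolation=cv2.INTER_CUBIC)[:600])
b=cv2.imread("pics/scene0.png")
cv2.imwrite("pics/scz.png",cv2.resize(b[140:295,230:410],None,fx=3.8,fy=3.8,interpolation=cv2.INTER_CUBIC)[:600])
E
```

```text
(no output)
```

View pics/topz.png

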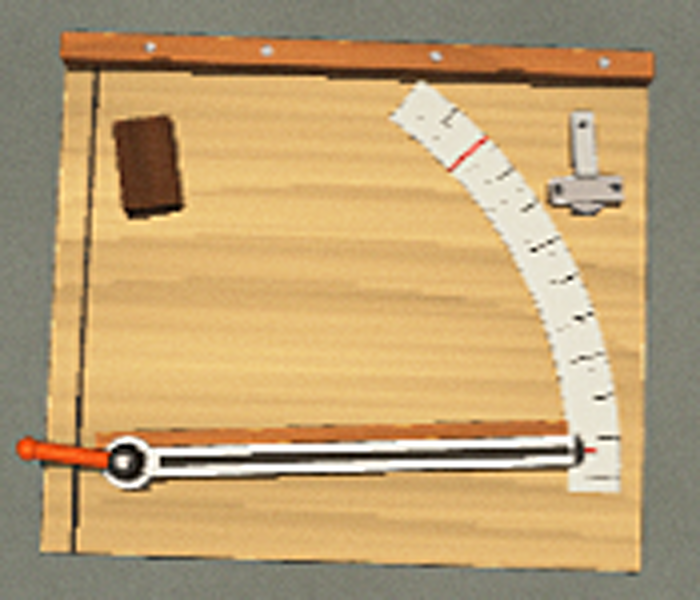

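View pics/scz.png

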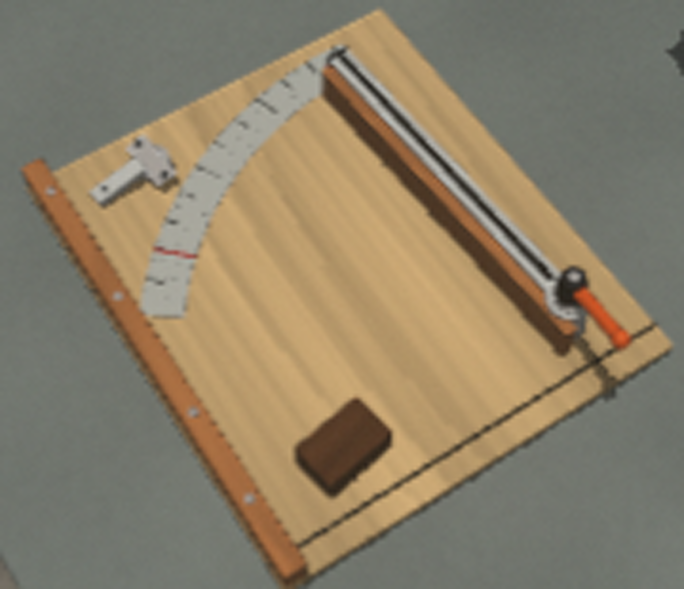

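```bash
cat > h.py <<'E'
import numpy as np, cv2
from scipy.spatial.transform import Rotation as R
CAM={"scene":None,"top":None}
def cams():
    from station import ctrl
    import pickle,os
    if not os.path.exists("cams.pkl"):
        d={n:{k:v for k,v in ctrl.get_image(n).items() if k!="color"} for n in ("scene","top")}
        pickle.dump(d,open("cams.pkl","wb"))
    return pickle.load(open("cams.pkl","rb"))
def proj(c,P):
    return cv2.projectPoints(np.asarray(P,float).reshape(-1,3),np.asarray(c["rvec"]),np.asarray(c["tvec"]),np.asarray(c["mtx"]),np.asarray(c["D"]))[0].reshape(-1,2)
def unproj(c,px,z):
    n=cv2.undistortPoints(np.asarray(px,float).reshape(-1,1,2),np.asarray(c["mtx"]),np.asarray(c["D"])).reshape(-1,2)
    Rm=cv2.Rodrigues(np.asarray(c["rvec"]))[0]; t=np.asarray(c["tvec"]).ravel()
    o=-Rm.T@t; d=np.c_[n,np.ones(len(n))]@Rm
    s=(z-o[2])/d[:,2]; return o+s[:,None]*d
def s2w(p,P):
    x,y,a=p; P=np.asarray(P,float).reshape(-1,3); c,s=np.cos(a),np.sin(a)
    return np.c_[x+c*P[:,0]-s*P[:,1], y+s*P[:,0]+c*P[:,1], P[:,2]]
PIV=np.array([-.13,.16,0])
def fpt(th,r,off=0,z=0.018): # off>0: far side
    return PIV+[r*np.sin(th)+off*np.cos(th),-r*np.cos(th)+off*np.sin(th),z]
def lpt(l,r,z): return PIV+[r*np.sin(l),r*np.cos(l),z]
E
python3 - <<'E'
from h import *
from scipy.optimize import least_squares
C=cams()
def T(p): return (np.array(p)+.5)/4-.5+[235,125]
def S(p): return (np.array(p)+.5)/3.8-.5+[230,140]
pi4=np.pi/4
M=[("top",T((41,552)),[-.2,.23,.018]),("top",T((640,572)),[-.2,-.23,.018]),
("top",T((450,171)),fpt(pi4,.332)),("top",T((487,139)),fpt(pi4,.372)),
("top",T((126,460)),PIV+[0,0,.101]),
("top",T((62,33)),[.2,.23,.048]),("top",T((654,52)),[.2,-.23,.048]),
("scene",S((380,10)),[-.2,-.23,.018]),("scene",S((672,348)),[-.2,.23,.018]),
("scene",S((197,255)),fpt(pi4,.332)),("scene",S((154,250)),fpt(pi4,.372)),
("scene",S((573,280)),PIV+[0,0,.101])]
def run(M):
    f=lambda p:np.concatenate([proj(C[c],s2w(p,P))[0]-m for c,m,P in M])
    r=least_squares(f,[.5,0,0],loss='soft_l1'); return r.x,f(r.x).reshape(-1,2)
for nm in (("top","scene"),("top",),("scene",)):
    p,e=run([m for m in M if m[0] in nm]); print(nm,p.round(4),e.round(1).tolist())
p,_=run(M)
pz=unproj(C["top"],T((596,451)),.0215)[0]; print("ptr",pz)
for c,q,z in (("top",T((596,451)),.0215),("top",T((27,447)),.1045),("scene",S((622,340)),.1045)):
    w=unproj(C[c],q,z)[0]; pv=s2w(p,PIV)[0]; d=w-pv; a=-p[2]; d=[np.cos(a)*d[0]-np.sin(a)*d[1],np.sin(a)*d[0]+np.cos(a)*d[1]]
    print(c,w.round(4),"fence",np.arctan2(d[0],-d[1]).round(4),"lock",np.arctan2(d[0],d[1]).round(4),np.hypot(*d))
print("pivot",s2w(p,PIV)); np.save("sled.npy",p)
E
```

```text
('top', 'scene') [ 0.652  -0.0097 -0.0392] [[-0.7, 0.0], [0.3, 0.3], [-0.1, 0.2], [-0.1, -0.3], [-1.2, 0.5], [-0.4, -0.9], [0.5, -0.2], [0.1, -0.6], [0.2, -0.5], [-0.6, 0.5], [-0.4, -0.3], [-0.1, -0.7]]
('top',) [ 0.6519 -0.0105 -0.0369] [[-0.3, 0.2], [0.8, 0.2], [0.1, 0.2], [0.1, -0.4], [-0.8, 0.7], [-0.3, -0.8], [0.7, -0.4]]
('scene',) [ 0.6523 -0.0085 -0.042 ] [[0.5, -0.4], [0.3, 0.0], [-0.4, 0.7], [-0.3, -0.1], [0.0, -0.2]]
ptr [ 0.53637091 -0.1980316   0.0215    ]
top [ 0.5364 -0.198   0.0215] fence 0.062 lock 3.0796 0.35338768511734076
top [0.5391 0.2224 0.1045] fence 3.0218 lock 0.1198 0.06803914620584219
scene [0.535  0.2244 0.1045] fence 3.0843 lock 0.0573 0.06943859532944521
pivot [[0.52833039 0.1552646  0.        ]]
```

```bash
cat >> h.py <<'E'
def tcp():
    from station import ctrl
    o=ctrl.get_obs(); r=R.from_rotvec(o["tool_rot"]); return o,np.array(o["tool_pos"]),r
def rel(target,phi=None):
    o,p,r=tcp(); d=r.inv().apply(np.asarray(target)-p)*100
    x=r.apply([1,0,0]); ph=np.arctan2(x[1],x[0])
    out=np.r_[d, 0,0,0]
    if phi is not None:
        tr=R.from_matrix(np.array([[np.cos(phi),np.sin(phi),0],[np.sin(phi),-np.cos(phi),0],[0,0,-1]]))
        out[3:]=np.degrees((r.inv()*tr).as_rotvec())/5
    return out.round(2),ph
E
python3 - <<'E'
from h import *
p=np.load("sled.npy"); C=cams()
phi=p[2]+.42
A=s2w(p,fpt(.062,.24,-(.011+.0154+.03),.033))[0]
B=s2w(p,fpt(.785,.24,-(.011+.0154),.033))[0]
print("A",A,"B",B,"chord dir",np.arctan2(B[1]-A[1],B[0]-A[0]),"phi",phi,np.hypot(*(B-A)[:2]))
print(rel([A[0],A[1],.23],phi))
print("glue",unproj(C["top"],[[168,245]],.08),"tape",unproj(C["top"],[[470,250]],.06))
E
```

```text
A [ 0.4774068  -0.08595677  0.033     ] B [ 0.67178485 -0.03894606  0.033     ] chord dir 0.23729535426290094 phi 0.3807595001221567 0.19998207614676247
(array([ 4.376e+01, -4.155e+01,  1.200e-01, -1.000e-02, -0.000e+00,
       -1.290e+00]), np.float64(0.2678307497189757))
glue [[0.51416936 0.44332288 0.08      ]] tape [[ 0.49575838 -0.45202603  0.06      ]]
```

Call:
apply_moves(rows=[[3,-2.8,0,0,0,0],[6,-5.6,0,0,0,-0.2],[9,-8.4,0,0,0,-0.4],[12,-11.2,0,0,0,-0.6],[15,-14,0,0,0,-0.8],[18,-17,0,0,0,-1],[21,-20,0,0,0,-1.3],[24,-23,0,0,0,-1.3],[27,-26,0,0,0,-1.3],[30,-29,0,0,0,-1.3],[33,-32,0,0,0,-1.3],[36,-35,0,0,0,-1.3],[39,-37.5,0,0,0,-1.3],[42,-40,0,0,0,-1.3],[43.7,-41.5,0,0,0,-1.3],[43.7,-41.5,0,0,0,-1.3],[43.7,-41.5,0,0,0,-1.3]], grip=1, squeeze=30)

```text
t: 1.95
tool_pos: [0.4768, -0.0865, 0.231]
tool_rot: [-3.084, -0.597, 0.001]
contact_force: [-0.9, -1.5, 0.2]
opening: 0.0004
```

```bash
python3 - <<'E'
from h import *
from station import ctrl
for n in ("wrist","top"):
    im=ctrl.get_image(n); cv2.imwrite(f"pics/{n}1.png",im["color"])
A=[.4774,-.0860,.033]
print(rel(A,.381), tcp()[0]["t"],tcp()[1],tcp()[0]["opening"],tcp()[0]["contact_force"])
E
```

```text
(array([ 1.300e-01, -7.000e-02,  1.981e+01, -1.000e-02,  0.000e+00,
       -1.000e-02]), np.float64(0.3802328943567541)) 2.05 [ 0.47652739 -0.08730204  0.23106664] 0.0001137039155987811 [ 0.66380385 -0.00390899  0.51511511]
```

View pics/wrist1.png

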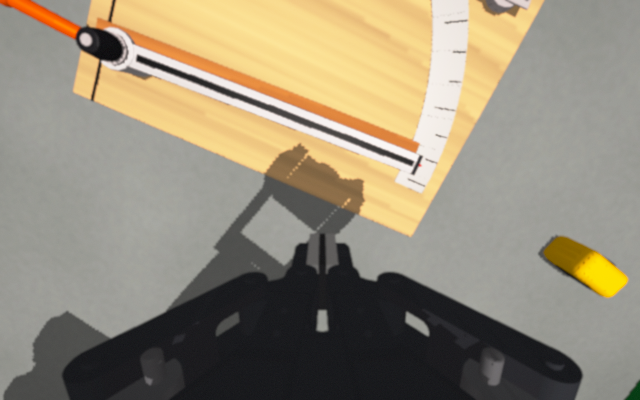

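View pics/top1.png

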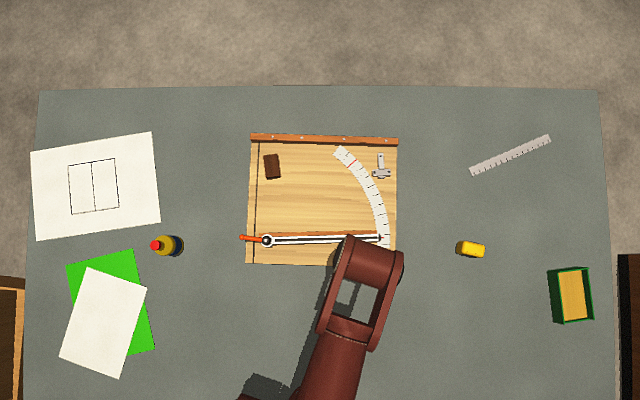

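Wrist view: fingertips shut at (322,237), with the fence lying clear ahead and its pointer at (420,165). Next I'll descend to just in front of the fence.

Call:
apply_moves(rows=[[0,0,4,0,0,0],[0.1,0,8,0,0,0],[0.1,0,12,0,0,0],[0.1,0,16,0,0,0],[0.1,0,18.5,0,0,0],[0.1,0,19.8,0,0,0],[0.1,0,19.8,0,0,0]])

```text
t: 2.75
tool_pos: [0.4757, -0.0871, 0.0314]
tool_rot: [-3.083, -0.591, 0.006]
contact_force: [-0.4, 0.0, 0.3]
opening: -0.0
```

```bash
python3 - <<'E'
from h import *
from station import ctrl
im=ctrl.get_image("wrist"); cv2.imwrite(f"pics/wrist2.png",im["color"])
p=np.load("sled.npy")
print(tcp()[1])
for th in (.3,.5,.65,.7,.785):
    print(th,rel(s2w(p,fpt(th,.235,-.0264,.033))[0])[0])
E
```

```text
[ 0.47715344 -0.08739137  0.03315872]
0.3 [8.34 2.38 0.01 0.   0.   0.  ]
0.5 [13.02  2.99  0.    0.    0.    0.  ]
0.65 [16.56  2.83  0.    0.    0.    0.  ]
0.7 [17.73  2.66  0.    0.    0.    0.  ]
0.785 [19.69  2.24  0.    0.    0.    0.  ]
```

View pics/wrist2.png

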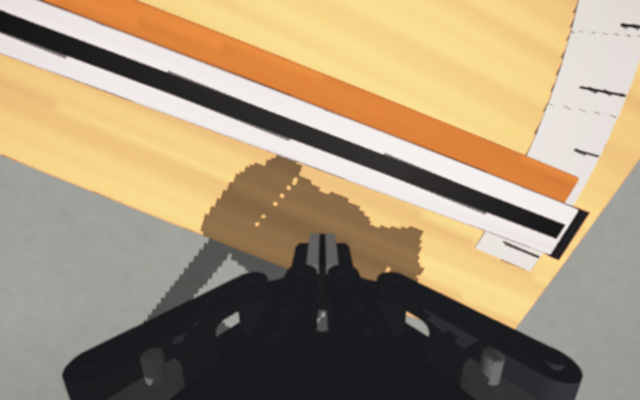

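The fingertips are on the robot side of the bar, short of its near face. I'll push to about 0.65 rad.

Call:
apply_moves(rows=[[1,0.3,0,0,0,0],[2,0.6,0,0,0,0],[3,0.9,0,0,0,0],[4,1.2,0,0,0,0],[5,1.5,0,0,0,0],[6,1.8,0,0,0,0],[7,2.1,0,0,0,0],[8,2.3,0,0,0,0],[9,2.5,0,0,0,0],[10,2.7,0,0,0,0],[11,2.8,0,0,0,0],[12,2.9,0,0,0,0],[13,3,0,0,0,0],[14,3,0,0,0,0],[15,2.9,0,0,0,0],[15.8,2.9,0,0,0,0],[16.5,2.8,0,0,0,0],[16.5,2.8,0,0,0,0],[16.5,2.8,0,0,0,0]])

```text
t: 4.7
tool_pos: [0.6424, -0.0525, 0.034]
tool_rot: [3.085, 0.592, 0.005]
contact_force: [0.0, 0.8, -0.4]
opening: 0.0002
```

```bash
python3 - <<'E'
from h import *
from station import ctrl
for n in ("wrist","top","scene"):
    im=ctrl.get_image(n); cv2.imwrite(f"pics/{n}3.png",im["color"])
    if n!="wrist":
        b=(235,125,175,150) if n=="top" else (230,140,180,155)
        c=im["color"][b[1]:b[1]+b[3],b[0]:b[0]+b[2]]
        cv2.imwrite(f"pics/{n}3z.png",cv2.resize(c,None,fx=3.8,fy=3.8,interpolation=cv2.INTER_CUBIC))
    else:
        import pickle; pickle.dump(im,open("w3.pkl","wb"))
print(tcp()[0])
E
```

```text
{'t': 4.85, 'q': array([-1.97704479e-01,  2.84793841e-01,  1.70161175e+00,  7.52338560e-04,
        1.15366283e+00,  9.94035020e-01]), 'dq': array([-0.00244638, -0.00126136,  0.00584735,  0.00014016,  0.00628674,
       -0.00076705]), 'effort': array([ 7.29759433e-02, -4.43953621e+01, -3.21650147e+01,  6.35528471e-03,
       -1.59054244e-02,  3.06934517e-04]), 'tool_pos': array([ 0.64172141, -0.05268027,  0.03392618]), 'tool_rot': array([-3.08536526e+00, -5.91381585e-01, -2.62506847e-03]), 'contact_force': array([ 0.27648284, -0.43602207, -1.21805329]), 'wrist_torque': array([ 0.01125938, -0.01728486, -0.01931465]), 'opening': -0.00030424927604181395}
```

View pics/wrist3.png

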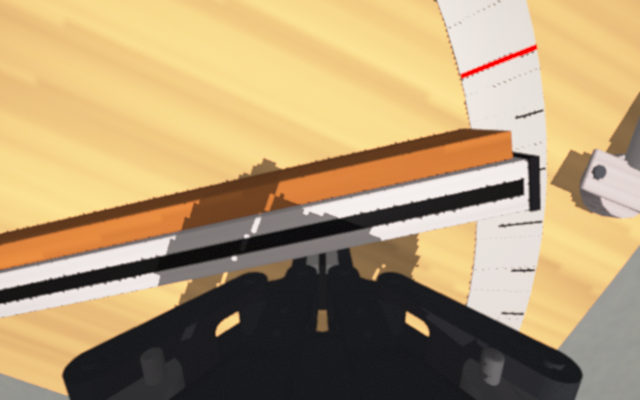

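View pics/scene3z.png

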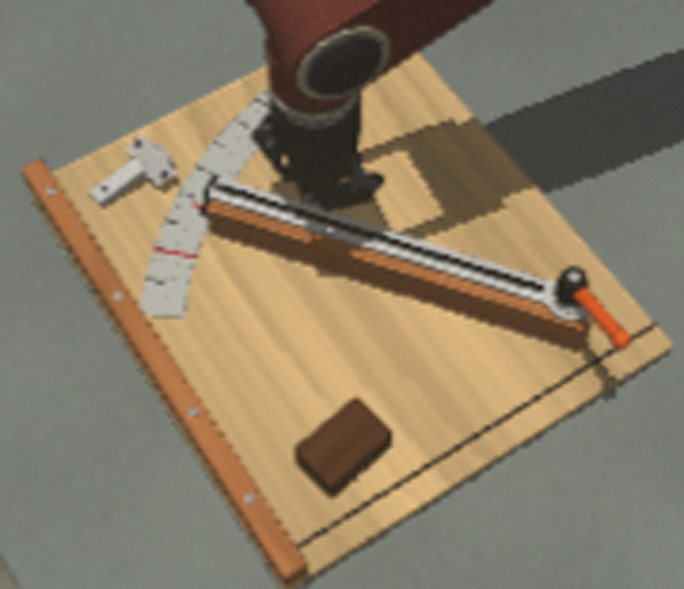

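View pics/top3z.png

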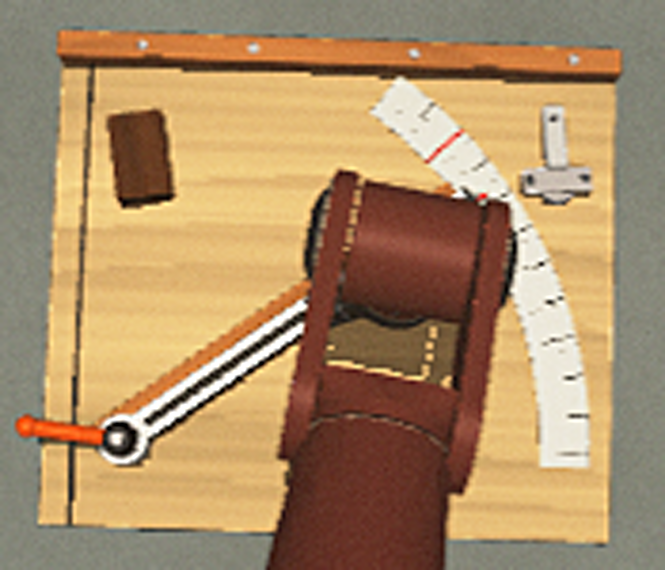

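```bash
cat >> h.py <<'E'
def ang(c,px,z,p):
    w=unproj(c,px,z)[0]; d=w-s2w(p,PIV)[0]; a=-p[2]
    d=[np.cos(a)*d[0]-np.sin(a)*d[1],np.sin(a)*d[0]+np.cos(a)*d[1]]
    return np.arctan2(d[0],-d[1]).round(4),np.hypot(*d).round(4)
E
python3 - <<'E'
from h import *
p=np.load("sled.npy");C=cams()
T=lambda q:(np.array(q)+.5)/3.8-.5+[235,125]
S=lambda q:(np.array(q)+.5)/3.8-.5+[230,140]
print("top ptr",ang(C["top"],T((485,196)),.0215,p),"red",ang(C["top"],T((429,162)),.0185,p),ang(C["top"],T((463,132)),.0185,p))
print("scene ptr",ang(C["scene"],S((197,207)),.0215,p),"red",ang(C["scene"],S((197,255)),.0185,p),ang(C["scene"],S((154,250)),.0185,p))
import pickle
w=pickle.load(open("w3.pkl","rb"))
print("wrist red",[ang(w,q,.0185,p) for q in ((461,76),(536,46))])
print("wrist slot axis",[ang(w,q,.065,p) for q in ((0,297),(260,242),(522,187))])
E
```

```text
top ptr (np.float64(0.6362), np.float64(0.3514)) red (np.float64(0.7843), np.float64(0.3338)) (np.float64(0.7821), np.float64(0.3716))
scene ptr (np.float64(0.6406), np.float64(0.3471)) red (np.float64(0.7796), np.float64(0.3305)) (np.float64(0.7887), np.float64(0.37))
wrist red [(np.float64(0.7894), np.float64(0.3299)), (np.float64(0.7901), np.float64(0.3698))]
wrist slot axis [(np.float64(0.6328), np.float64(0.0864)), (np.float64(0.639), np.float64(0.2134)), (np.float64(0.6386), np.float64(0.3246))]
```

Fence measured at ≈0.637 rad: pointer at 0.636 in the top view and 0.641 in the scene view, slot axis at 0.633–0.639 in the wrist view. The red line reads 0.78–0.79. I'll push most of what's left.

Call:
apply_moves(rows=[[0.6,-0.1,0,0,0,0],[1.2,-0.2,0,0,0,0],[1.8,-0.4,0,0,0,0],[2.4,-0.5,0,0,0,0],[2.8,-0.6,0,0,0,0],[2.8,-0.6,0,0,0,0],[2.8,-0.6,0,0,0,0]])

```text
t: 5.55
tool_pos: [0.6666, -0.0365, 0.0343]
tool_rot: [3.085, 0.592, 0.006]
contact_force: [0.2, -0.7, 0.6]
opening: 0.0005
```

```bash
cat > look.py <<'E'
import sys,pickle
from h import *
from station import ctrl
k=sys.argv[1]
for n in ("wrist","top","scene"):
    im=ctrl.get_image(n); c=im["color"]; pickle.dump(im,open(f"{n}{k}.pkl","wb"))
    cv2.imwrite(f"pics/{n}{k}.png",c)
    if n=="top": c=cv2.resize(c[140:210,310:400],None,fx=8,fy=8,interpolation=cv2.INTER_CUBIC)
    if n=="scene": c=cv2.resize(c[180:230,260:320],None,fx=12,fy=12,interpolation=cv2.INTER_CUBIC)
    cv2.imwrite(f"pics/{n}{k}z.png",c)
o=tcp()[0]; print(o["t"],o["tool_pos"],o["contact_force"])
E
python3 look.py 4
```

```text
5.7 [ 0.66627745 -0.03682266  0.03448778] [0.10986506 0.2755636  0.28299557]
```

View pics/wrist4.png

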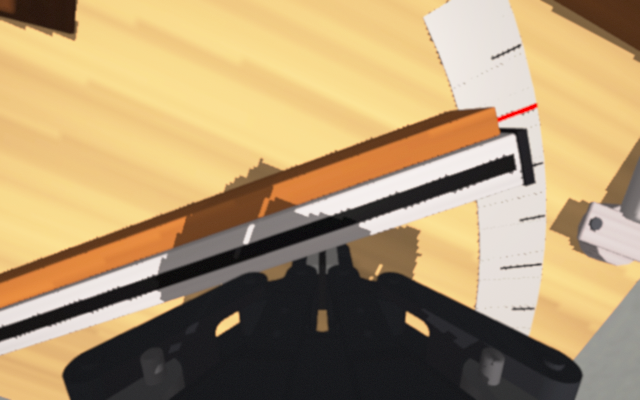

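View pics/top4z.png

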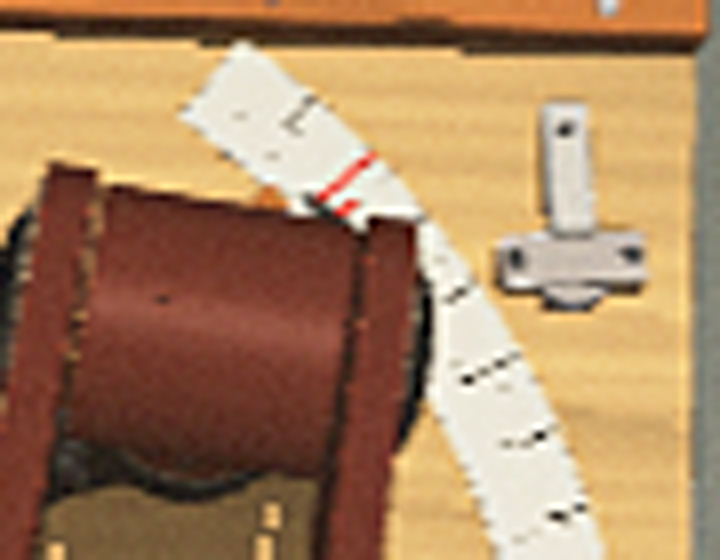

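View pics/scene4z.png

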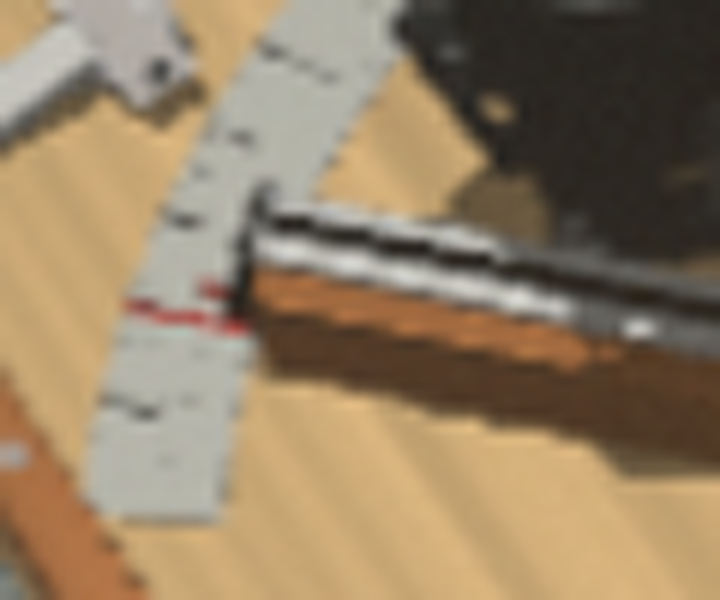

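```bash
python3 - <<'E'
from h import *
import pickle
p=np.load("sled.npy");C=cams()
T=lambda q:(np.array(q)+.5)/8-.5+[310,140]
S=lambda q:(np.array(q)+.5)/12-.5+[260,180]
for q in ((357,203),(340,211)): print("top ptr",ang(C["top"],T(q),.0215,p))
for q in ((317,198),(376,155)):print("top red",ang(C["top"],T(q),.0185,p))
print("scene ptr",ang(C["scene"],S((200,288)),.0215,p),"red",ang(C["scene"],S((245,328)),.0185,p),ang(C["scene"],S((130,303)),.0185,p))
w=pickle.load(open("wrist4.pkl","rb"))
print("wrist red",[ang(w,q,.0185,p) for q in ((499,119),(536,105))])
print("wrist slot axis",[ang(w,q,.065,p) for q in ((0,335),(260,247),(515,161))])
E
```

```text
top ptr (np.float64(0.7588), np.float64(0.3537))
top ptr (np.float64(0.7647), np.float64(0.3466))
top red (np.float64(0.7938), np.float64(0.3441))
top red (np.float64(0.7843), np.float64(0.3728))
scene ptr (np.float64(0.7603), np.float64(0.351)) red (np.float64(0.7846), np.float64(0.3355)) (np.float64(0.7816), np.float64(0.37))
wrist red [(np.float64(0.789), np.float64(0.349)), (np.float64(0.789), np.float64(0.3695))]
wrist slot axis [(np.float64(0.7567), np.float64(0.0753)), (np.float64(0.763), np.float64(0.2147)), (np.float64(0.7626), np.float64(0.3254))]
```

Call:
apply_moves(rows=[[0.2,0,0,0,0,0],[0.4,-0.1,0,0,0,0],[0.4,-0.1,0,0,0,0],[0.4,-0.1,0,0,0,0]])

```text
t: 6.1
tool_pos: [0.6695, -0.0345, 0.0345]
tool_rot: [3.085, 0.591, 0.005]
contact_force: [-3.0, -0.8, 0.2]
opening: 0.0003
```

```bash
python3 look.py 5; python3 - <<'E'
import cv2
a=cv2.imread("pics/wrist5.png"); cv2.imwrite("pics/wrist5zz.png",cv2.resize(a[80:200,440:580],None,fx=5,fy=5,interpolation=cv2.INTER_CUBIC))
E
```

```text
6.25 [ 0.66951528 -0.03451406  0.03442635] [-2.13358969 -1.61426624  1.28007816]
```

View pics/wrist5.png

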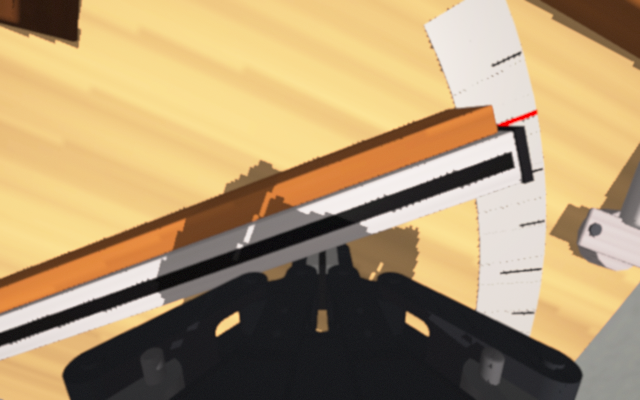

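View pics/top5z.png

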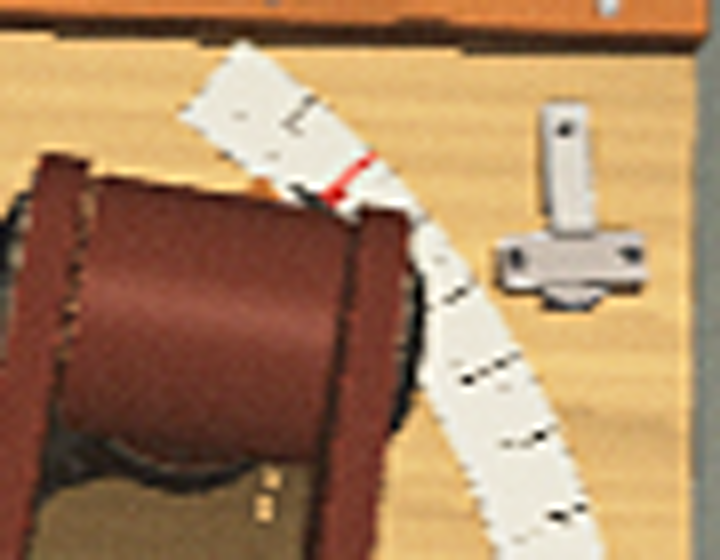

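View pics/scene5z.png

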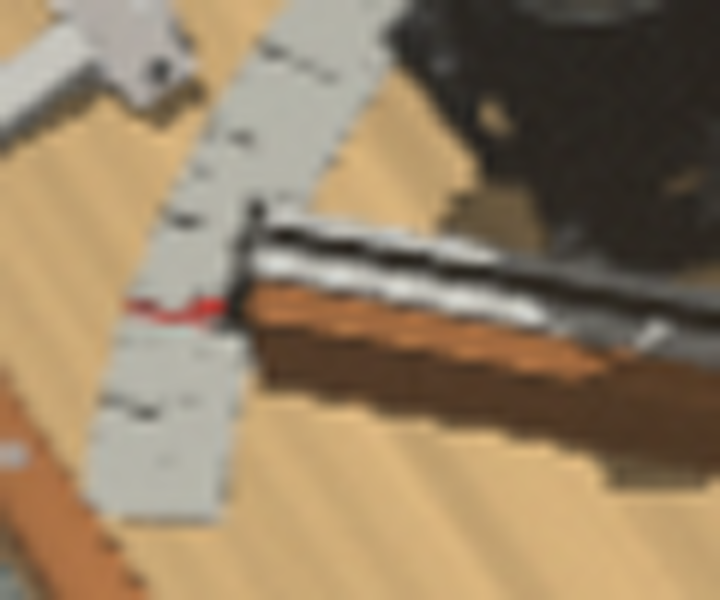

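View pics/wrist5zz.png

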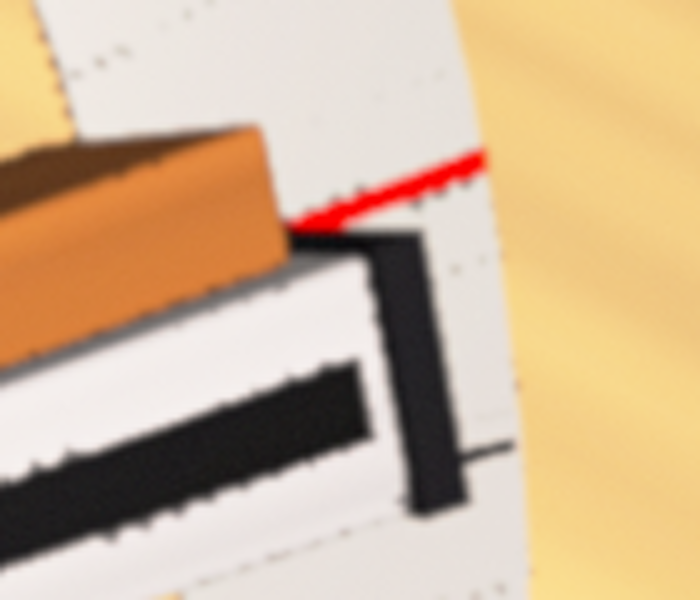

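```bash
cat > meas.py <<'E'
import sys,pickle
from h import *
p=np.load("sled.npy")
for k in sys.argv[1:]:
    w=pickle.load(open(f"wrist{k}.pkl","rb")); c=w["color"].astype(int)
    A=[]
    for x in range(390,506,4):
        col=c[:,x].max(1); d=np.where(col<70)[0]; d=d[(d>130)&(d<215)]
        # keep contiguous run
        if len(d)<5 : continue
        g=np.split(d,np.where(np.diff(d)>1)[0]+1); g=max(g,key=len)
        A.append(ang(w,[x,g.mean()],.065,p))
    A=np.array(A); 
    red=np.argwhere((c[:,:,2]>180)&(c[:,:,1]<90)&(c[:,:,0]<90))
    Rr=np.array([ang(w,[q[1],q[0]],.0185,p) for q in red]) if len(red) else np.zeros((1,2))
    print(k,"slot",np.median(A[:,0]),A[:,0].std().round(4),A[[0,-1],1],"red",np.median(Rr[:,0]),Rr[:,0].std().round(4),len(red))
E
python3 meas.py 4 5
```

```text
4 slot 0.7625 0.0005 [0.2731 0.32  ] red 0.7893 0.0015 141
5 slot 0.7766 0.0003 [0.2737 0.3208] red 0.789 0.0017 137
```

Remaining angle is about 0.012 rad (slot 0.7766, red line 0.7890), or roughly 2.5–3 mm at the finger.

Call:
apply_moves(rows=[[0.1,0,0,0,0,0],[0.25,0,0,0,0,0],[0.25,0,0,0,0,0],[0.25,0,0,0,0,0]])

```text
t: 6.65
tool_pos: [0.6718, -0.0334, 0.0343]
tool_rot: [3.085, 0.591, 0.005]
contact_force: [-3.6, -0.5, 0.0]
opening: -0.0002
```

```bash
python3 look.py 6;python3 meas.py 6
```

```text
6.8 [ 0.67189033 -0.03345817  0.03434179] [-2.50211929 -0.00656999 -0.13275978]
6 slot 0.7873 0.0004 [0.2746 0.3216] red 0.7891 0.0016 67
```

View pics/top6z.png

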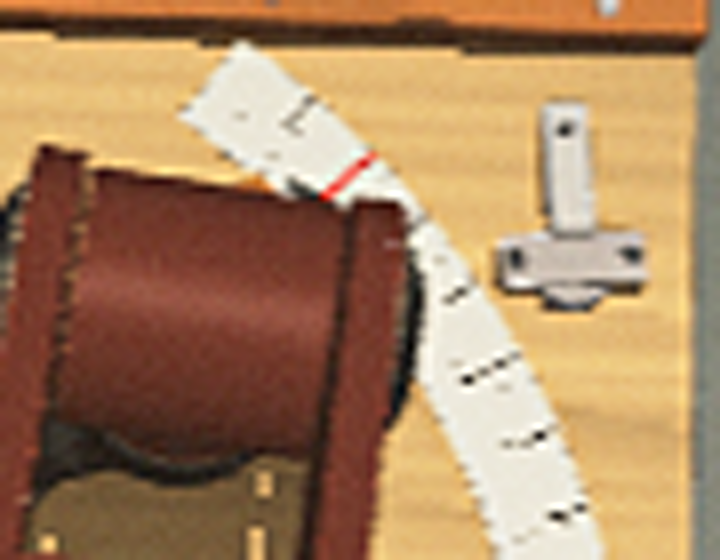

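View pics/scene6z.png

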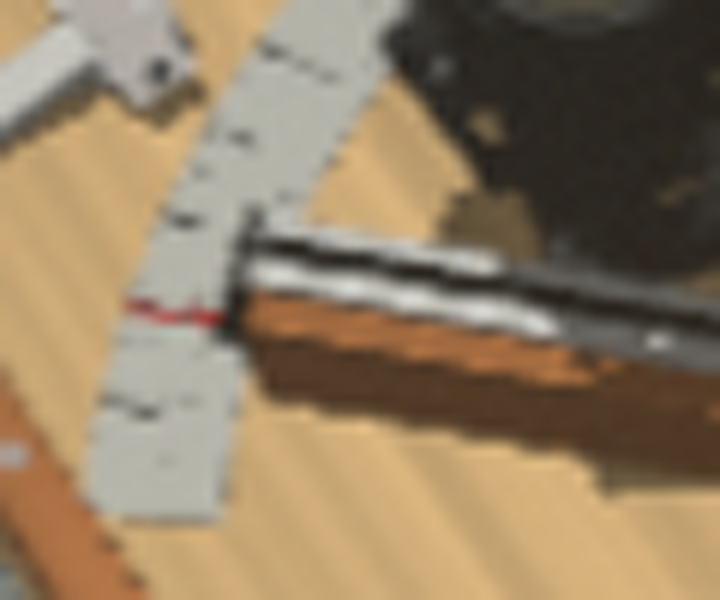

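The pointer lies over the red line in both views, and the wrist measurement agrees within 0.002 rad. I'll back the finger straight off, lift, and re-check.

Call:
apply_moves(rows=[[-1,0.3,0,0,0,0],[-2.5,0.8,0,0,0,0],[-4,1,0,0,0,0],[-5,1,-2,0,0,0],[-6,1,-6,0,0,0],[-7,1,-10,0,0,0],[-8,1,-14,0,0,0],[-8,1,-17,0,0,0],[-8,1,-17,0,0,0],[-8,1,-17,0,0,0]])

```text
t: 7.8
tool_pos: [0.6007, -0.0731, 0.2052]
tool_rot: [3.084, 0.59, 0.01]
contact_force: [-0.3, 0.3, -1.1]
opening: -0.0001
```

```bash
python3 look.py 7; python3 - <<'E'
from h import *
p=np.load("sled.npy")
def pose(l,off,r=.055,z=.088):
    v=np.array([np.cos(l),-np.sin(l),0]); return s2w(p,lpt(l,r,z)-off*v)[0]
print(rel([*pose(.09,.042)[:2],.205],.13))
E
```

```text
7.95 [ 0.59943135 -0.0723831   0.20180641] [ 0.10640784 -0.27138888 -0.47628426]
(array([ 8.000e-01, -3.063e+01, -2.900e-01, -1.000e-02, -1.000e-02,
        2.840e+00]), np.float64(0.378262696383989))
```

View pics/wrist7.png

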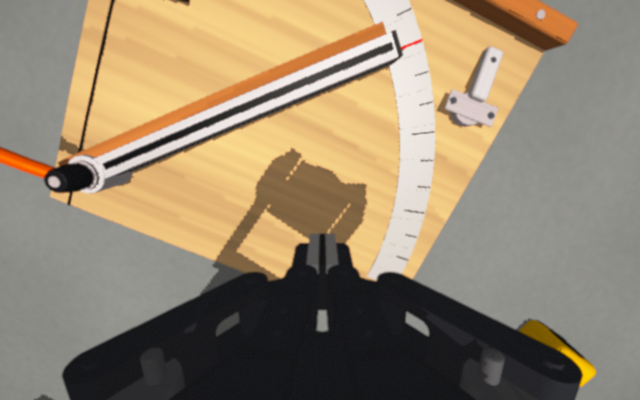

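View pics/top7z.png

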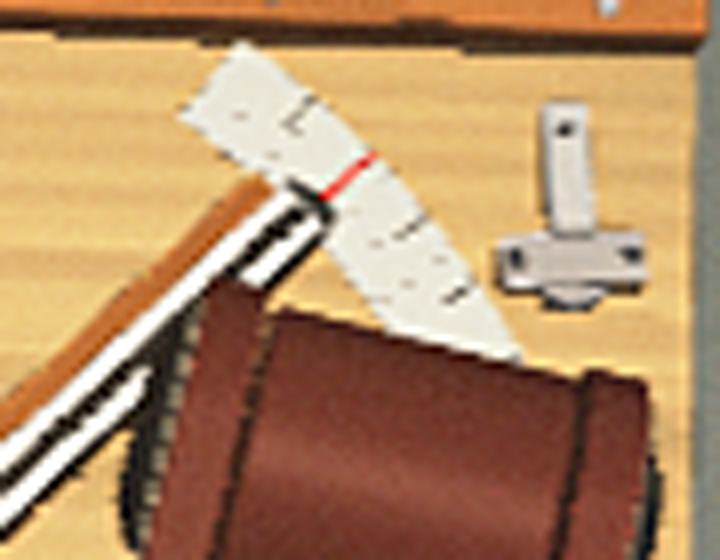

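View pics/scene7z.png

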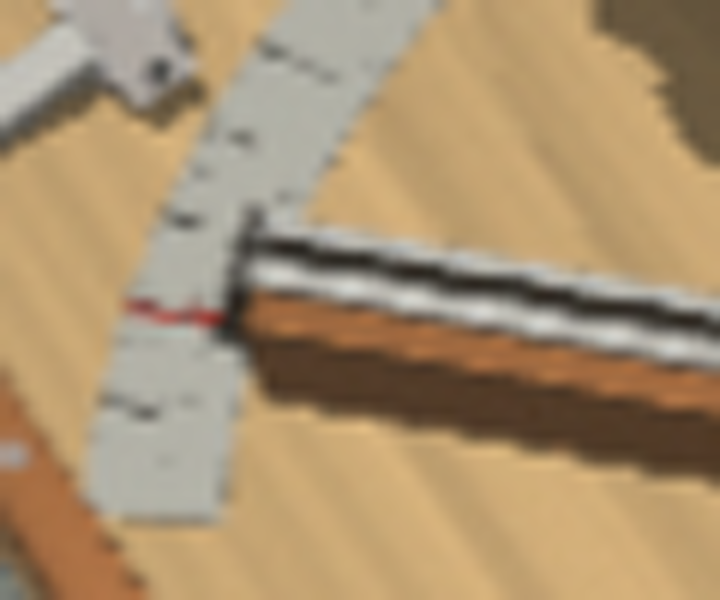

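The fence stayed put when I backed off, and the pointer coincides with the red line in all three views. Next I'll move over to the lever's start side and measure numerically from this picture.

Call:
apply_moves(rows=[[-1,-3,0,0,0,0.4],[-1.5,-6.5,0,0,0,0.8],[-2,-10,0,0,0,1.2],[-2,-13.5,0,0,0,1.6],[-1.5,-17,0,0,0,2],[-1,-20.5,0,0,0,2.4],[-0.5,-24,0,0,0,2.8],[0,-27,0,0,0,2.8],[0.5,-29.5,0,0,0,2.8],[0.8,-30.6,0,0,0,2.8],[0.8,-30.6,0,0,0,2.8],[0.8,-30.6,0,0,0,2.8]])

```text
t: 9.15
tool_pos: [0.4938, 0.2142, 0.2013]
tool_rot: [-3.134, -0.21, 0.001]
contact_force: [0.4, 0.4, -0.1]
opening: 0.0002
```

```bash
python3 look.py 8; python3 - <<'E'
from h import *
import pickle
p=np.load("sled.npy")
w=pickle.load(open("wrist7.pkl","rb"))
print("slot",[ang(w,q,.065,p) for q in ((200,131),(300,88),(390,49))],"red",[ang(w,q,.0185,p) for q in ((403,47),(419,41))])
def pose(l,off,r=.055,z=.088):
    v=np.array([np.cos(l),-np.sin(l),0]); return s2w(p,lpt(l,r,z)-off*v)[0]
print(rel(pose(.09,.042),.13))
a=cv2.imread("pics/top8.png");cv2.imwrite("pics/top8y.png",cv2.resize(a[125:275,235:410],None,fx=4,fy=4,interpolation=cv2.INTER_CUBIC))
E
```

```text
9.3 [0.49413149 0.21389026 0.20188794] [0.14071503 0.75729408 0.58072188]
slot [(np.float64(0.7524), np.float64(0.127)), (np.float64(0.7722), np.float64(0.2328)), (np.float64(0.7808), np.float64(0.3219))] red [(np.float64(0.7899), np.float64(0.3488)), (np.float64(0.7884), np.float64(0.3664))]
(array([-2.000e-02, -1.300e-01,  1.139e+01, -1.000e-02, -0.000e+00,
        3.000e-02]), np.float64(0.13244610018275654))
```

View pics/wrist8.png

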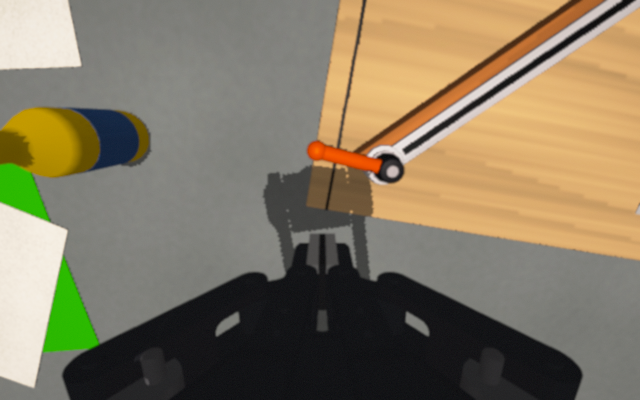

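View pics/top8y.png

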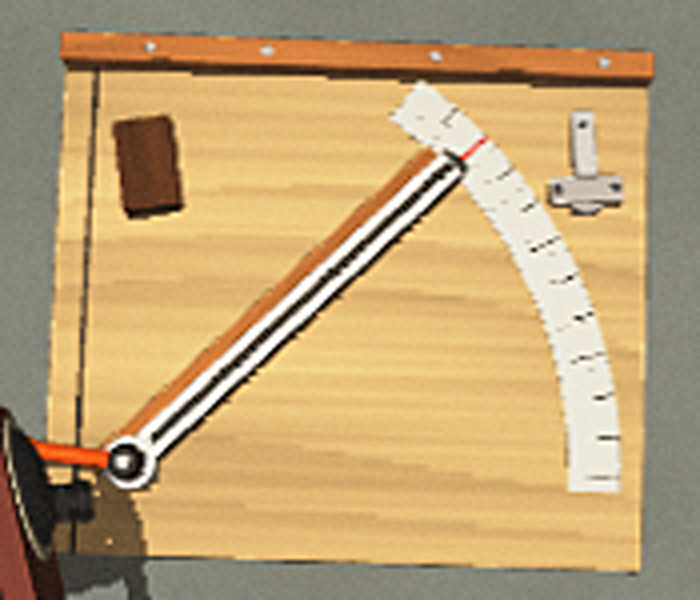

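```bash
python3 - <<'E'
from h import *
import pickle
p=np.load("sled.npy")
for n,k in (("top","8"),("scene","8"),("scene","7"),("wrist","7")):
    w=pickle.load(open(f"{n}{k}.pkl","rb")); g=w["color"].astype(np.float32).max(2); rd=w["color"].astype(np.float32); redn=rd[:,:,2]-rd[:,:,1]
    th0=.785; res=[]
    offs=np.arange(-.009,.0091,.0005)
    for r in np.arange(.10,.315,.005):
        pts=np.array([fpt(th0,r,o,.065) for o in offs]); px=proj(w,s2w(p,pts)).astype(np.float32)
        v=cv2.remap(g,px[:,0],px[:,1],cv2.INTER_LINEAR).ravel()
        wt=np.clip(v.max()-v-.4*np.ptp(v),0,None); 
        if np.ptp(v)<60 or wt[0]>0 or wt[-1]>0: continue
        res.append((r,(wt*offs).sum()/wt.sum()))
    res=np.array(res); 
    rr=[]
    offs=np.arange(-.008,.0081,.0005)
    for r in np.arange(.345 if n!="scene" else .357,.369,.002):
        pts=np.array([fpt(th0,r,o,.0185) for o in offs]); px=proj(w,s2w(p,pts)).astype(np.float32)
        v=cv2.remap(redn,px[:,0],px[:,1],cv2.INTER_LINEAR).ravel(); wt=np.clip(v-.4*v.max(),0,None)
        if v.max()>50: rr.append((r,(wt*offs).sum()/wt.sum()))
    rr=np.array(rr)
    if len(res)>3:
        a,b=np.polyfit(res[:,0],res[:,1],1); print(n,k,len(res),"slot slope ang",.785+a,"icpt mm",b*1e3,"at .352: mm",(a*.352+b)*1e3,end=" ")
    if len(rr): print("red mm",rr[:,1].mean()*1e3,(rr[:,1]*1e3).round(1))
E
```

```text
top 8 43 slot slope ang 0.7858280510882258 icpt mm 0.11725576862444403 at .352: mm 0.40872975167991876 red mm 1.2756318232144852 [2.  1.7 1.1 1.5 1.  1.3 1.1 1.3 1.4 1.2 1.4 0.8 0.8]
scene 8 43 slot slope ang 0.7884244179795515 icpt mm -1.9777784993965783 at .352: mm -0.7723833705944566 red mm 0.6851696569366702 [ 0.8  1.1  1.1 -0.2]
scene 7 43 slot slope ang 0.7883990251311871 icpt mm -1.9806219500274036 at .352: mm -0.7841651038495682 red mm 0.5168500311353821 [ 0.8  1.1  1.1 -0.2 -0.2]
wrist 7 43 slot slope ang 0.7870090897656313 icpt mm 0.45106588035985024 at .352: mm 1.1582654778620618 red mm 1.7474820361864998 [1.6 1.6 1.8 1.8 1.9 1.8 1.8 1.7 1.7 1.7 1.7 1.9]
```

The fence agrees with the line to within about 0.0015–0.0025 rad (0.1–0.15°) in the unobstructed fits, which is good enough to leave. Wrist view: lever ball at (317,150), hub at (390,168), glue bottle well to the left. I'll descend beside the lever.

Call:
apply_moves(rows=[[0,-0.1,3,0,0,0],[0,-0.1,6,0,0,0],[0,-0.1,9,0,0,0],[0,-0.1,11,0,0,0],[0,-0.1,11.4,0,0,0],[0,-0.1,11.4,0,0,0]])

```text
t: 9.9
tool_pos: [0.4939, 0.2143, 0.0875]
tool_rot: [-3.134, -0.206, 0.002]
contact_force: [-0.1, -0.1, 0.9]
opening: -0.0
```

```bash
python3 look.py 9; python3 - <<'E'
from h import *
import pickle
p=np.load("sled.npy")
w=pickle.load(open("wrist8.pkl","rb"))
a,r=ang(w,(317,150),.1045,p); print("ball lock",np.pi-a,r)
def pose(l,r=.053,z=.088,extra=0):
    v=np.array([np.cos(l),-np.sin(l),0]); a=p[2]-l-.13   # push dir angle relative to tool x
    off=.0065+.011*abs(np.cos(a))+.0145*abs(np.sin(a))-extra
    return s2w(p,lpt(l,r,z)-off*v)[0]
for l in (.09,.25,.4,.55,.7,.85,1.0,1.1,1.2,1.3,1.4,1.45): print(l,rel(pose(l))[0][:3], pose(l).round(4))
E
```

```text
10.05 [0.49541877 0.21505441 0.08981265] [-0.11472892 -0.59147674  0.63508442]
ball lock 0.0771926535897931 0.0698
0.09 [1.83 0.7  0.19] [0.5145 0.2105 0.088 ]
0.25 [2.59 0.61 0.19] [0.5219 0.2125 0.088 ]
0.4 [3.36 0.63 0.19] [0.5295 0.2133 0.088 ]
0.55 [4.15 0.77 0.19] [0.5376 0.2128 0.088 ]
0.7 [4.94 1.06 0.2 ] [0.5458 0.2111 0.088 ]
0.85 [5.71 1.49 0.2 ] [0.554  0.2078 0.088 ]
1.0 [6.42 2.07 0.2 ] [0.5618 0.2029 0.088 ]
1.1 [6.84 2.54 0.2 ] [0.5666 0.1989 0.088 ]
1.2 [7.22 3.06 0.2 ] [0.571  0.1942 0.088 ]
1.3 [7.53 3.64 0.2 ] [0.5749 0.1889 0.088 ]
1.4 [7.78 4.26 0.2 ] [0.5781 0.1831 0.088 ]
1.45 [7.88 4.48 0.2 ] [0.5794 0.181  0.088 ]
```

View pics/wrist9.png

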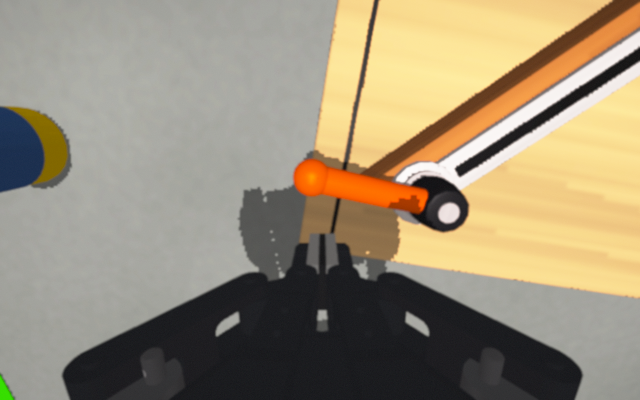

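View pics/scene9.png

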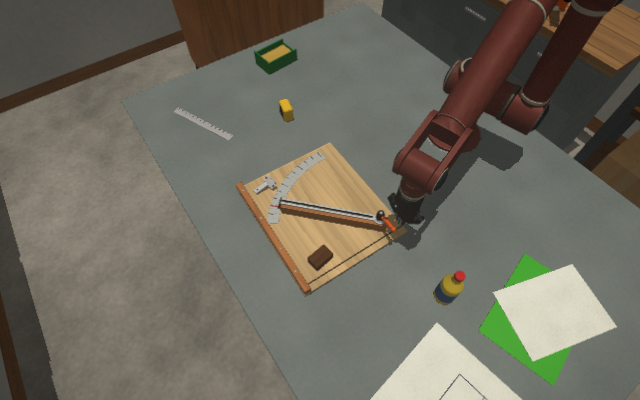

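The finger stands on the robot side of the lever, between ball (312,178) and hub (440,205). I'll sweep it round the arc, stopping short of the end stop first.

Call:
apply_moves(rows=[[0.6,0.4,0.2,0,0,0],[1.2,0.6,0.2,0,0,0],[1.8,0.7,0.2,0,0,0],[2.2,0.6,0.2,0,0,0],[2.6,0.6,0.2,0,0,0],[3,0.6,0.2,0,0,0],[3.4,0.6,0.2,0,0,0],[3.8,0.7,0.2,0,0,0],[4.2,0.8,0.2,0,0,0],[4.6,0.9,0.2,0,0,0],[5,1.1,0.2,0,0,0],[5.4,1.3,0.2,0,0,0],[5.8,1.5,0.2,0,0,0],[6.1,1.8,0.2,0,0,0],[6.4,2.1,0.2,0,0,0],[6.7,2.3,0.2,0,0,0],[6.9,2.6,0.2,0,0,0],[7.2,3,0.2,0,0,0],[7.2,3,0.2,0,0,0]])

```text
t: 11.95
tool_pos: [0.5715, 0.1943, 0.0882]
tool_rot: [-3.134, -0.206, -0.007]
contact_force: [-0.3, 0.3, 0.0]
opening: -0.0001
```

```bash
python3 look.py 10; python3 - <<'E'
from h import *
import pickle
p=np.load("sled.npy")
def pose(l,r=.053,z=.088,extra=0):
    v=np.array([np.cos(l),-np.sin(l),0]); a=p[2]-l-.13
    off=.0065+.011*abs(np.cos(a))+.0145*abs(np.sin(a))-extra
    return s2w(p,lpt(l,r,z)-off*v)[0]
for l in (1.2,1.3,1.4,1.45): print(l,rel(pose(l))[0][:3])
E
```

```text
12.1 [0.57138105 0.19452506 0.088312  ] [-0.8518677  -0.48333025  0.0613462 ]
1.2 [-0.04  0.03  0.03]
1.3 [0.27 0.61 0.03]
1.4 [0.52 1.23 0.03]
1.45 [0.62 1.44 0.03]
```

View pics/wrist10.png

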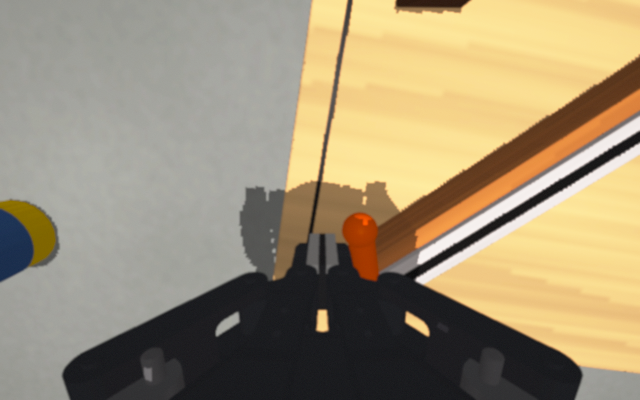

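View pics/scene10.png

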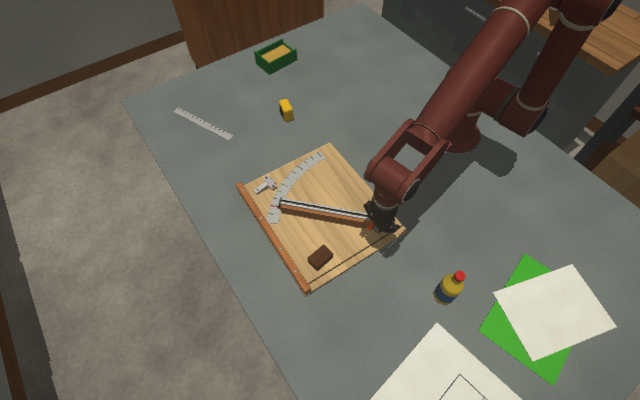

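The lever now points away from the robot with its ball at (360,226), resting against the right side of the fingers. I'll go on towards the stop.

Call:
apply_moves(rows=[[0.1,0.3,0,0,0,0],[0.3,0.6,0,0,0,0],[0.4,0.9,0,0,0,0],[0.5,1.1,0,0,0,0],[0.5,1.2,0,0,0,0],[0.5,1.2,0,0,0,0]])

```text
t: 12.7
tool_pos: [0.5777, 0.1841, 0.0883]
tool_rot: [-3.132, -0.206, -0.007]
contact_force: [-2.7, 5.3, 0.7]
opening: 0.0003
```

```bash
python3 look.py 11; python3 - <<'E'
from h import *
import pickle
p=np.load("sled.npy")
w=pickle.load(open("wrist10.pkl","rb"));a,r=ang(w,(360,226),.1045,p); print("lock10",np.pi-a,r)
E
```

```text
12.85 [0.57773518 0.18416015 0.08830136] [-3.28962736  5.19327068  0.58454574]
lock10 1.1758926535897931 0.0688
```

View pics/wrist11.png

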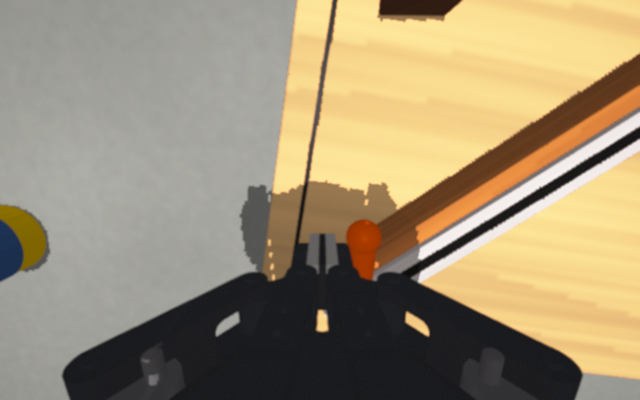

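```bash
python3 - <<'E'
from h import *
import pickle
p=np.load("sled.npy")
w=pickle.load(open("wrist11.pkl","rb"))
for q in ((364,236),(364,238)):
    a,r=ang(w,q,.1045,p); print("lock11",np.pi-a,r)
E
```

```text
lock11 1.3664926535897932 0.0668
lock11 1.3665926535897932 0.0657
```

Call:
apply_moves(rows=[[0,0.1,0,0,0,0],[0,0.2,0,0,0,0],[0,0.2,0,0,0,0]])

```text
t: 13.15
tool_pos: [0.5777, 0.1841, 0.0884]
tool_rot: [-3.128, -0.207, -0.007]
contact_force: [-2.1, 8.0, 0.7]
opening: -0.0
```

Call:
apply_moves(rows=[[0,0.2,0,0,0,0],[0,0.4,0,0,0,0],[0,0.4,0,0,0,0]])

```text
t: 13.45
tool_pos: [0.5777, 0.1839, 0.0885]
tool_rot: [-3.12, -0.206, -0.007]
contact_force: [-2.8, 14.5, 0.0]
opening: 0.0001
```

```bash
python3 look.py 12
```

```text
13.6 [0.57772358 0.18387514 0.08847474] [-4.01197876 13.23475029  0.50923801]
```

View pics/wrist12.png

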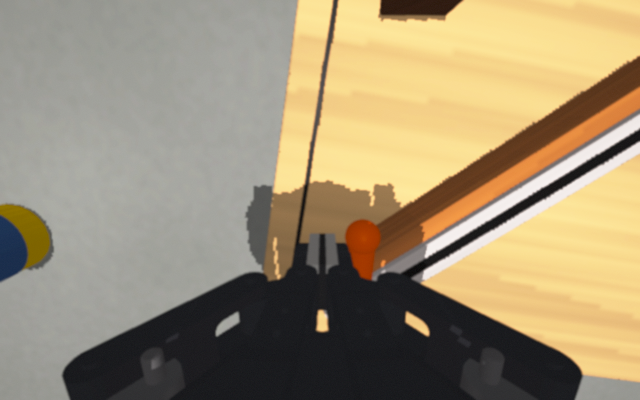

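The force rose from 5 to 14 N with no further motion, so the lever is on its stop. I'll withdraw sideways, then up and back.

Call:
apply_moves(rows=[[0,-0.6,0,0,0,0],[0,-1.8,0,0,0,0],[0,-3,0,0,0,0],[0,-3.5,-2,0,0,0],[0,-3.5,-6,0,0,0],[0,-3.5,-10,0,0,0],[-4,-3.5,-12,0,0,0],[-8,-3.5,-13,0,0,0],[-12,-3.5,-13,0,0,0],[-14,-3.5,-13,0,0,0],[-14,-3.5,-13,0,0,0],[-14,-3.5,-13,0,0,0]])

```text
t: 14.8
tool_pos: [0.4343, 0.1984, 0.2187]
tool_rot: [-3.12, -0.207, -0.01]
contact_force: [0.0, -0.4, 0.5]
opening: -0.0001
```

```bash
python3 look.py 13; python3 - <<'E'
from h import *
import pickle
p=np.load("sled.npy")
a=cv2.imread("pics/top13.png");cv2.imwrite("pics/top13y.png",cv2.resize(a[125:275,235:410],None,fx=4,fy=4,interpolation=cv2.INTER_CUBIC))
a=cv2.imread("pics/scene13.png");cv2.imwrite("pics/scene13y.png",cv2.resize(a[140:295,230:410],None,fx=3.8,fy=3.8,interpolation=cv2.INTER_CUBIC))
for n,k in (("top","8"),("top","13"),("scene","8"),("scene","13")):
    w=pickle.load(open(f"{n}{k}.pkl","rb")); g=w["color"].astype(np.float32).max(2)
    res=[];offs=np.arange(-.009,.0091,.0005)
    for r in np.arange(.12,.315,.005):
        px=proj(w,s2w(p,np.array([fpt(.785,r,o,.065) for o in offs]))).astype(np.float32)
        v=cv2.remap(g,px[:,0],px[:,1],cv2.INTER_LINEAR).ravel(); wt=np.clip(v.max()-v-.4*np.ptp(v),0,None)
        if np.ptp(v)<60 or wt[0]>0 or wt[-1]>0: continue
        res.append((r,(wt*offs).sum()/wt.sum()))
    res=np.array(res)
    if len(res)>3:
        m,b=np.polyfit(res[:,0],res[:,1],1); print(n,k,len(res),.785+m,"at .352 mm",(m*.352+b)*1e3)
E
```

```text
14.95 [0.43477882 0.19827862 0.21828171] [-0.25206977  0.02593141 -0.43656157]
top 8 39 0.7854961554294825 at .352 mm 0.37414228675389644
top 13 39 0.7856193187995825 at .352 mm 0.389442796786587
scene 8 39 0.7883465067087356 at .352 mm -0.779992479427355
scene 13 39 0.7883042499012626 at .352 mm -0.7859817711833704
```

View pics/top13y.png

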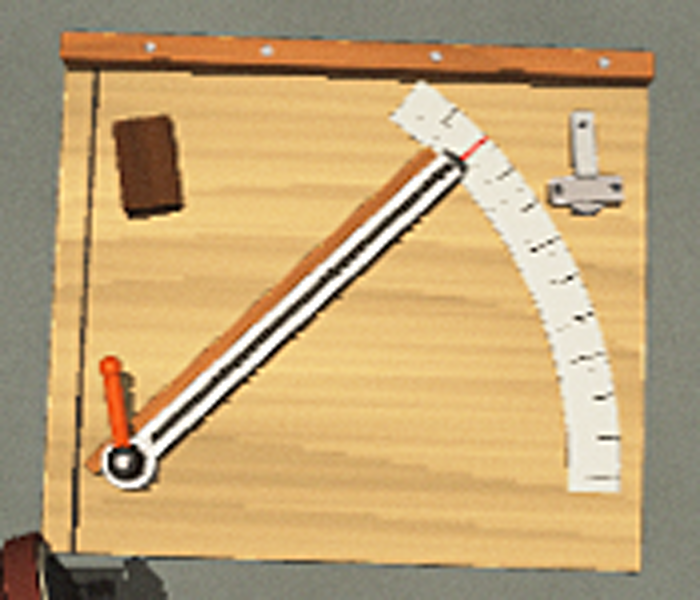

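View pics/wrist13.png

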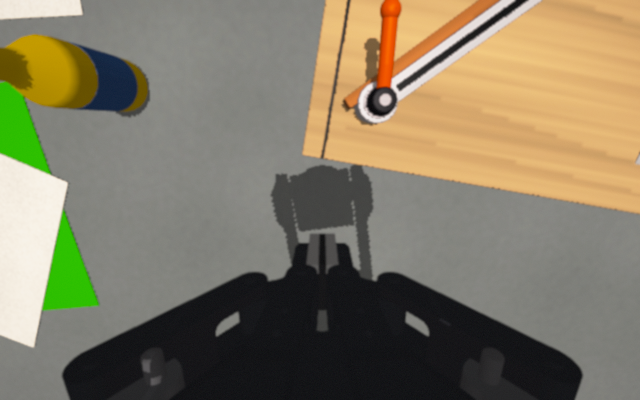

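View pics/scene13y.png

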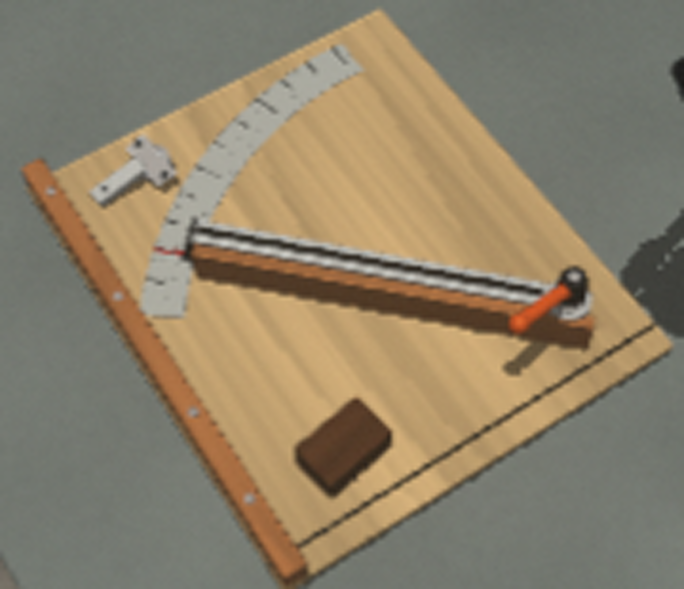

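```bash
python3 - <<'E'
from h import *
import pickle
p=np.load("sled.npy");C=cams()
T=lambda q:(np.array(q)+.5)/4-.5+[235,125]
S=lambda q:(np.array(q)+.5)/3.8-.5+[230,140]
w=pickle.load(open("wrist13.pkl","rb"))
P=lambda c,b,h:print([round(float(x),4) for x in (lambda B,H:[np.arctan2(*((R.from_euler('z',-p[2]).apply(B-H))[:2])), np.hypot(*(B-H)[:2])])(unproj(c,b,.1045)[0],unproj(c,h,.101)[0])])
P(C["top"],T((110,365)),T((126,460))); P(C["scene"],S((517,323)),S((573,280))); P(w,(391,8),(384,100))
a=cv2.imread("pics/top0.png").astype(int);b=cv2.imread("pics/top13.png").astype(int)
d=np.abs(a-b).max(2)
for n,(x0,x1,y0,y1) in dict(offcut=(258,288,148,185),hinge=(368,396,148,184),tape=(448,495,232,265),glue=(140,190,225,262)).items(): print(n,(d[y0:y1,x0:x1]>25).sum())
E
```

```text
[1.3609, 0.0689]
[1.4379, 0.0652]
[1.4163, 0.0698]
offcut 0
hinge 0
tape 0
glue 0
```

The lever reads ≈1.40 rad (1.36 top, 1.44 scene, 1.42 wrist), all four bystanders are pixel-identical to the start, and the fence hasn't moved. I'm handing in.

```bash
python3 -c "
from station import ctrl
print(ctrl.finish_job())"
```

```text
the job is handed in; nothing more can be done
None
```

I pushed the fence round with the shut fingertips until its pointer stood on the red 45° line. I then swept the orange lever clockwise to its stop, backed away clear and handed in at about 15 s.

- **Fence:** the pointer sits over the red line in the top and scene views. The line fits put it within about 0.6–1.4 mm of the line at the pointer, most likely a hair short (about 0.1–0.2°). Locking and withdrawing moved it by less than 0.02 mm in the fits.
- **Lever:** the force rose from about 5 to 14 N with no further motion, so it is on its stop. The three cameras disagreed somewhat on its angle (1.36 top, 1.44 scene, 1.42 wrist), but they average about 1.40 rad, the tight position.
- **Bystanders:** the top view showed no change around the offcut, hinge, tape measure or glue bottle between the first and last pictures. No check failed.

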